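# Put the washed peeler in the steriliser drawer and start it

## Task

Sterilise the washed vegetable peeler: lay it flat in the long front tray of the steriliser's open drawer, along the tray, without dropping it in, and slide the drawer fully home without slamming it. Then press the start button on top of the steriliser fully down and let it come back up. Leave the tin opener, the sardine tin and the cup where they are.

Things in the scene. Friction and masses are not known exactly. Their poses are not given: they have to be found in the camera images.
- peeler: Loose vegetable peeler, 170 long x 25 wide x 18 mm high as it lies: slender straight dark green handle, short narrow steel blade at one end. It lies flat on the worktop left or right of the drawer, the tin opener on the other side. Origin at the middle of its underside, x along its length, z up. Grip it near its middle, across its width.
- tin_opener: Loose tin opener, 174 x 41 x 20 mm: stout yellow handle with a broad steel ring head. Origin at the middle of its underside, x along its length. Not to be moved.
- sardine_tin: Loose flat tin, 63 x 105 x 24 mm, on the worktop to the left. Origin at the middle of its underside. Not to be moved.
- espresso_cup: Loose small white cup, 59 x 83 x 55 mm with its handle, on the worktop to the right. Origin at the middle of its underside. Not to be moved.
- steriliser: Low white box, the tool steriliser, fixed to the worktop: 204 deep (its x) x 240 wide (its y) x 97 mm high, one drawer in its front. Origin at the middle of its underside, z up; its front looks along its own -x, roughly to the robot. The casing's front edge is at x = -102 mm; the lamp head over the drawer covers heights 68 to 96 mm.
- drawer (a joint): How far the drawer stands out, m, along the steriliser's -x: 0 fully home, 0.145 fully out; open at the start. Slides with about 2 N and stays where left. Its white front is 236 wide, 12 thick, from 13 to 73 mm above the worktop, with a steel bar handle; when home, the front's outer face is at x = -115 mm of the steriliser.
- tray_mid (a point): Middle of the drawer's front tray, on the thin ribs of its floor, 25 mm above the worktop; moves with the drawer, axes as the steriliser's. Tray: 196 mm long (y) x 86 mm wide (x, 43 mm to each side of this point); above this point the side walls stand 29, the partition behind 23, the drawer front 48 mm. A second tray lies behind the partition, nearer the casing: not the one to use.
- handle_mid (a point): Middle of the drawer's bar handle, 56 mm above the worktop and 35 mm in front of the outer face of the drawer's front; it moves with the drawer, axes as the steriliser's. The bar is 120 mm long along y, about 10 mm thick.
- start_top (a point): Middle of the top of the start button, a white round push button, 30 mm across, in a steel collar on top of the steriliser near its front. It is pressed straight down.
- start (a joint): How far the start button is pressed, m: 0 released, 0.006 fully down (about 5 N). It springs back.

How it is judged:
On the way, in this order (a step that is already met when the one before it is completed fails the run):
1. the peeler lies flat in the front tray, along it, released (x of peeler in the frame of tray_mid between -0.032 and 0.032 m and y of peeler in the frame of tray_mid between -0.018 and 0.018 m and z of peeler in the frame of tray_mid below 0.007 m and angle between the x axis of peeler and the y axis of tray_mid, either way round below 0.35 rad and contact force between the fingers and peeler below 0.05 N and linear speed of peeler below 0.03 m/s), for 0.2 s.
2. the drawer is fully home with the peeler in its tray (value of joint drawer below 0.003 m and x of peeler in the frame of tray_mid between -0.032 and 0.032 m and y of peeler in the frame of tray_mid between -0.018 and 0.018 m and z of peeler in the frame of tray_mid below 0.007 m and angle between the x axis of peeler and the y axis of tray_mid, either way round below 0.35 rad), for 0.2 s.
3. the start button is pressed fully down with the drawer home (all of step 2 and value of joint start above 0.005 m), for 0.05 s.
At the end, for the whole second after the job is handed in: Drawer home (within 3 mm); peeler at rest, released, flat on the ribs of the front tray (within 7 mm), along it (0.35 rad), its middle within 32 mm across and 18 mm along of the tray's; button up again (1.5 mm); tin opener, sardine tin and cup within 20 mm of their starts (all of step 2 and contact force between the fingers and peeler below 0.05 N and value of joint start below 0.0015 m and linear speed of peeler below 0.02 m/s and distance of each of tin_opener, sardine_tin, espresso_cup from where it was at the start of the episode below 0.02 m); the robot touches nothing.
It fails at once if the start button is pressed while the drawer is not home (value of joint start above 0.003 m and value of joint drawer above 0.006 m).
It fails at once if the drawer is slammed (moves inward at over 0.4 m/s) (velocity of joint drawer below -0.4 m/s).
It fails at once if the peeler is dropped or thrown (over 0.7 m/s while the fingers do not hold it, a fall of about 25 mm) (linear speed of peeler above 0.7 m/s and contact force between the fingers and peeler below 0.01 N).
It fails at once if the tin opener, the sardine tin or the cup is pushed away (over 20 mm) or tipped (over 0.3 rad) (distance of any of tin_opener, sardine_tin, espresso_cup from where it was at the start of the episode above 0.02 m or angle between any of tin_opener, sardine_tin, espresso_cup's own z axis and vertical above 0.3 rad).
It also fails if it takes over 58 s, if anything falls off the work surface, if the arm or the gripper's body presses on something with over 40 N, if the wrist force passes 120 N, or if a joint passes its speed limit or range.

## Robot

A 6-joint arm with a two-finger parallel gripper is mounted at the origin on a cart in front of the work surface, level with it; the furniture and walls round the work are solid. World frame = base frame: x ahead of the robot, y to its left, z up, the work surface at z = 0. Lengths are in m, angles in rad, forces in N, time in s.
With the tool pointing down it reaches from about 0.25 to 0.775 m from the base axis. Payload 4 kg.
Tool frame: the origin (TCP) lies midway between the tips of the shut fingers; the grasp point (between the pads) lies 19 mm behind it; z points along the fingers, y is the direction in which the jaws open and shut (so a half turn about z gives the same grasp; the last joint's range is limited). The gripper opens to 85 mm and grips with 20 to 120 N. Pads are 22 mm wide; open, the fingers measure 114 mm over their backs; the gripper's body (76 mm by 85 mm) begins 54 mm behind the grasp point. The pads swing forward as they close: fully open they stand 13 mm farther back than shut.
Start: joints at [-1.284, 0.087, 1.371, -0, 1.684, -0.103], TCP at [0.209, -0.509, 0.231] pointing down, gripper open.
Joint ranges: [-3.1, 3.1], [-0.76, 2.03], [0.27, 2.55], [-1.08, 4.22], [0.17, 2.65], [-2.57, 2.57]. Speed limits (rad/s): [2.79, 2.79, 3.14, 3.14, 3.14, 3.14].

## Interface

Orientations are given as a rotation vector (axis times angle).
In Python, from rig import ctrl, claw, kinematics, telemetry, eyes, ticket gives the robot as it stands. Calls block until the motion is done:
- ctrl.movep(position, orientation): joint-space move of the TCP to a pose.
- ctrl.move_l(position, attitude=None, vel=0.15): straight line of the TCP; attitude=None keeps the orientation; vel is the mean speed in m/s.
- ctrl.move_j(angles): joint-space move.
- claw.open_gripper() and claw.clamp(newtons=None): open the fingers fully, or close them until they stop; newtons is the grip in N (None keeps the last).
- ctrl.sleep(seconds).
- kinematics.inverse_kinematics(position, orientation): joint angles nearest the present ones, or None.
- telemetry.read_state(): the state.
- eyes.capture(name): name is "scene" or "top" or "wrist"; returns a dict with "pixels" (384x512x3 uint8, blue, green, red), "depth" (384x512 float32, m along the optical axis (not along the pixel's ray), 0 where there is no reading), "fx", "fy", "cx", "cy" (pixels), "T" (4x4, takes a point from camera to world coordinates). Camera axes: x right, y down, z forward; pixel columns grow to the right and rows downward; lengths in m; the calibration is good to about 2 mm. A picture is of the moment at which its call begins.
A pose or a line that the arm cannot do raises ctrl.MotionError and nothing moves.
- ticket.sign_off(): hands the job in, once; it reports no verdict.
The state is a dict: "clock": time; "joints": joint angles; "joint_velocities": joint speeds; "tau": joint torques, N m; "tool_pos": TCP position; "tool_rot": TCP orientation; "contact_force": force on the tool from outside, world axes, zero at the start; "moment": the same for the moment, N m; "width": finger opening in m.
Only numpy, scipy, OpenCV 4.12 (cv2) and the standard library are available. Lean on these libraries where they do the work, as an engineer would, in place of code of your own. Each camera call takes 0.05 s, during which the arm holds its last target. There are 200 camera calls.

## Working session

There is one attempt and no reset: what is moved stays moved. The work goes in short steps, each a Python script; the robot and the scene stay as the last script left them, time stands still between calls to the robot, and variables do not carry over. Pictures are saved under pics/ and viewed, about 8 in all and at most 12, crops included, and the job is handed in when it is done.

```bash
mkdir -p pics; cat > h.py <<'E'
import numpy as np, cv2
from rig import ctrl, claw, kinematics, telemetry, eyes, ticket
def pts(c):
    d=c["depth"]; v,u=np.indices(d.shape)
    P=np.stack([(u-c["cx"])/c["fx"]*d,(v-c["cy"])/c["fy"]*d,d],-1)
    W=P@c["T"][:3,:3].T+c["T"][:3,3]; W[d==0]=np.nan
    return W
E
python3 - <<'E'
from h import *
for n in("top","scene"):
    c=eyes.capture(n); cv2.imwrite(f"pics/{n}0.png",cv2.resize(c["pixels"],(800,600),interpolation=cv2.INTER_CUBIC)); np.save(f"{n}0.npy",pts(c)); np.save(f"{n}0c.npy",c["pixels"]); print(n,c["T"].round(3).tolist(),c["fx"])
print(telemetry.read_state())
E
```

```text
top [[-0.025, -0.976, 0.215, 0.3], [-1.0, 0.025, -0.003, 0.012], [-0.002, -0.215, -0.977, 1.491], [0.0, 0.0, 0.0, 1.0]] 410.7320302205923
scene [[-0.835, -0.373, 0.405, -0.075], [-0.55, 0.584, -0.597, 1.032], [-0.014, -0.721, -0.693, 1.268], [0.0, 0.0, 0.0, 1.0]] 463.0943697976035
{'clock': 0.1, 'joints': array([-1.28407668e+00,  8.79375617e-02,  1.37213647e+00, -1.58420026e-05,
        1.68358628e+00, -1.03128265e-01]), 'joint_velocities': array([ 0.00162978, -0.00200175, -0.00450284,  0.00206507, -0.00016414,
        0.00129285]), 'tau': array([ 1.98509792e-03, -3.53015435e+01, -3.14217997e+01, -3.80872398e-04,
        7.97274231e-03, -2.86823088e-06]), 'tool_pos': array([ 0.20887489, -0.5083074 ,  0.23020838]), 'tool_rot': array([-3.08008041e+00, -6.08099896e-01,  3.22136708e-04]), 'contact_force': array([-0.70547933,  0.26597321, -0.61155362]), 'moment': array([-0.02438007,  0.0621273 , -0.01716372]), 'width': 0.08529668051513849}
```

View pics/top0.png

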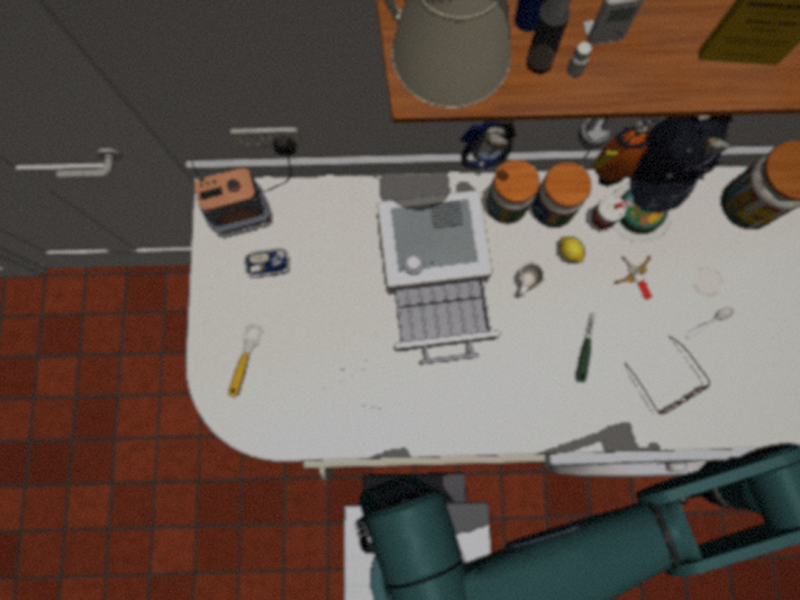

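View pics/scene0.png

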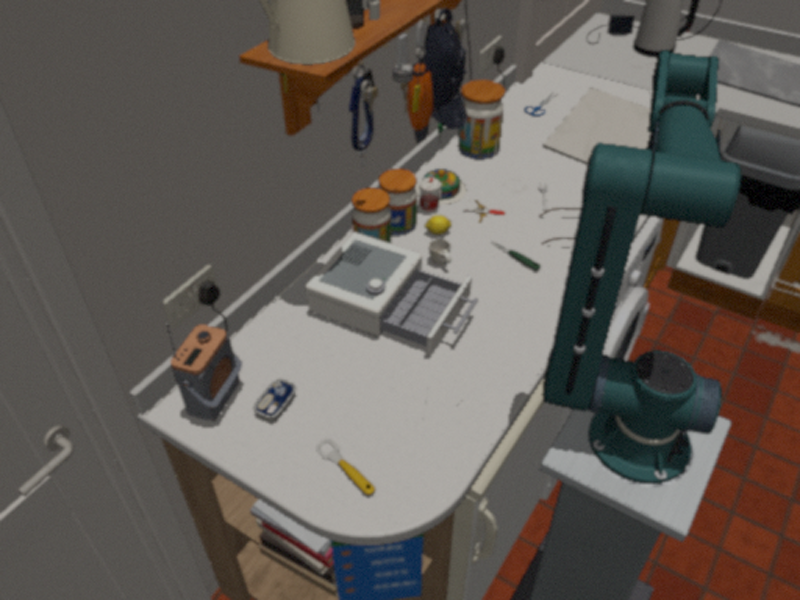

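The top view shows the peeler at (583,380)-(591,315), the casing centred near (435,240), the drawer front from (395,347) to (497,335), the bar handle around (450,354), the button at (413,264) and the cup at (527,280). The tin opener is on the left at (245,360). Next I'll measure these from depth.

```bash
python3 - <<'E'
from h import *
W=np.load("top0.npy"); C=np.load("top0c.npy")
v,u=np.indices(W.shape[:2]); U=u/.64; V=v/.64
def at(x,y): 
    i,j=int(round(y*.64)),int(round(x*.64)); return np.nanmedian(W[i-1:i+2,j-1:j+2].reshape(-1,3),0).round(4)
def box(P,n):
    r=cv2.minAreaRect(P[:,:2].astype(np.float32)*1000); print(n,len(P),np.round(r[0],1),np.round(r[1],1),round(r[2],2),np.nanmedian(P[:,2]).round(4))
reg=lambda a,b,c,d:(U>a)&(U<c)&(V>b)&(V<d)
box(W[reg(370,180,505,300)&(W[...,2]>.085)&(W[...,2]<.107)],"top")
b=reg(385,320,510,352)&(W[...,2]>.062)&(W[...,2]<.083); box(W[b],"front")
b=reg(410,335,490,370)&(W[...,2]>.045)&(W[...,2]<.068); box(W[b],"handle?")
b=reg(400,250,428,280)&(W[...,2]>.101); box(W[b],"button"); print("btn",at(413,264),at(413,262), at(440,264))
g=C.astype(int)
b=reg(565,300,610,395)&((g.max(-1)<140)); 
for n in range(1,2):
    P=W[b]; box(P,"peeler"); m=np.nanmean(P[:,:2],0); print(m, at(583,375),at(591,318),at(587,350))
# table z
print("table",at(540,380),at(330,250))
for n,(a) in dict(cup=(527,280),tin=(266,262),opener=(245,360)).items(): print(n,at(*a))
crop=cv2.resize(C[190:255,340:400],None,fx=8,fy=8,interpolation=cv2.INTER_CUBIC)
crop2=cv2.resize(C[115:235,235:355],None,fx=5,fy=5,interpolation=cv2.INTER_CUBIC)
o=np.zeros((600,1080,3),np.uint8);o[:520,:480]=crop;o[:,480:]=crop2
cv2.imwrite("pics/crop.png",cv2.resize(o,(800,444)))
E
```

```text
top 3603 [739.4 -82.8] [206.  291.1] 6.19 0.0969
front 264 [492.2 -80.8] [ 40.2 232.5] 5.49 0.0724
handle? 192 [482.2 -88.6] [ 49.5 178.1] 2.36 0.0604
button 156 [668.3 -10.5] [55.9 64.9] 88.6 0.111
btn [ 0.6668 -0.0069  0.1198] [ 0.6709 -0.0071  0.1214] [ 0.6711 -0.0703  0.0988]
peeler 253 [ 486.9 -398.1] [ 17.8 158.8] 76.75 0.0137
[ 0.4674146  -0.39821517] [ 0.4217 -0.39    0.0199] [ 0.5543 -0.4231  0.0032] [ 0.4792 -0.4057  0.0162]
table [ 0.415  -0.2962  0.0025] [0.7382 0.19   0.0015]
cup [ 0.6512 -0.2782  0.0082]
tin [0.706  0.3403 0.0219]
opener [0.4784 0.3824 0.0148]
```

View pics/crop.png

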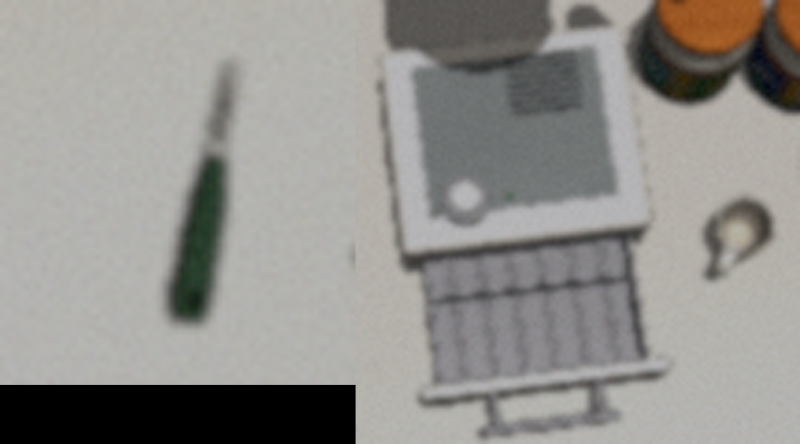

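The crop shows the peeler from its handle end at (187,318) to its tip at (232,62), with the middle on the handle. The drawer front runs (420,400)-(670,368), the handle (483,434)-(617,413) and the button sits at (465,195). I'll refine these with wrist views of the peeler and then the drawer.

```bash
cat >> h.py <<'E'
from scipy.spatial.transform import Rotation as Ro
def down(phi): # tool x at yaw phi, pointing down
    c,s=np.cos(phi),np.sin(phi); return Ro.from_matrix(np.array([[c,s,0],[s,-c,0],[0,0,-1]])).as_rotvec()
def px(c,u,v,z): # pixel -> world on plane z
    r=c["T"][:3,:3]@[(u-c["cx"])/c["fx"],(v-c["cy"])/c["fy"],1]; o=c["T"][:3,3]; return o+r*(z-o[2])/r[2]
def st():
    s=telemetry.read_state(); print(round(s["clock"],2),s["tool_pos"].round(4),"w",round(s["width"],4),"F",s["contact_force"].round(1))
    return s
E
python3 - <<'E'
from h import *
import pickle
t=eyes.capture("top"); pickle.dump(t,open("t.pkl","wb"))
f=lambda x,y:(235+(x-355.5)/3.7035,115+y/3.7035); g=lambda x,y:(340+x/5.926,190+y/5.926)
for n,q,z in [("caseFL",f(407,255),.095),("caseFR",f(645,220),.095),("frontL",f(420,400),.071),("frontR",f(670,368),.071),("hL",f(483,434),.058),("hR",f(617,413),.058),("btn",f(465,195),.11),("pA",g(187,322),.009),("pB",g(232,60),.005)]: print(n,px(t,*q,z)[:2].round(4))
ctrl.movep([.45,-.40,.28],down(-.24))
c=eyes.capture("wrist"); pickle.dump(c,open("w1.pkl","wb")); st()
ctrl.movep([.47,-.07,.32],down(np.pi/2+.1))
d=eyes.capture("wrist"); pickle.dump(d,open("w2.pkl","wb")); st()
print(c["T"].round(3).tolist(),c["fx"])
cv2.imwrite("pics/w.png",np.hstack([cv2.resize(k["pixels"],(400,300),interpolation=cv2.INTER_AREA) for k in(c,d)]))
E
```

```text
caseFL [0.6214 0.0468]
caseFR [ 0.6495 -0.179 ]
frontL [0.4871 0.038 ]
frontR [ 0.5113 -0.1981]
hL [ 0.4551 -0.0204]
hR [ 0.4716 -0.1476]
btn [ 0.6744 -0.0091]
pA [ 0.4074 -0.3861]
pB [ 0.5683 -0.4286]
1.25 [ 0.449  -0.4006  0.2795] w 0.0854 F [-0.3 -0.2 -0.4]
2.56 [ 0.47   -0.0711  0.3196] w 0.0855 F [ 0.  -0.2 -0.1]
[[-0.238, -0.935, -0.263, 0.515], [-0.971, 0.229, 0.064, -0.417], [0.0, 0.271, -0.963, 0.422], [0.0, 0.0, 0.0, 1.0]] 300.4417257772623
```

View pics/w.png

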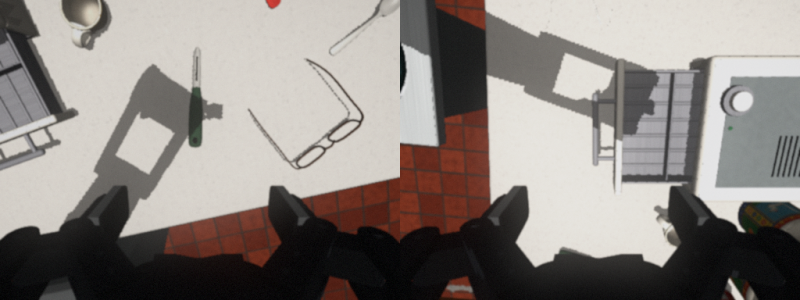

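The wrist views show the peeler at (197,50)-(195,147) on the left. On the right are the drawer front at (619,60-190), the handle at (595,90-165) and the button at (738,101). One enlarged crop should give sharper numbers.

```bash
python3 - <<'E'
from h import *
import pickle
c=pickle.load(open("w1.pkl","rb"));d=pickle.load(open("w2.pkl","rb"))
o=np.zeros((500,800,3),np.uint8)
a=cv2.resize(c["pixels"][50:200,220:285],None,fx=3,fy=3,interpolation=cv2.INTER_CUBIC);o[:450,:195]=a
b=cv2.resize(d["pixels"][60:260,237:512],None,fx=2.2,fy=2.2,interpolation=cv2.INTER_CUBIC);o[:b.shape[0],195:195+b.shape[1]]=b[:, :605]
cv2.imwrite("pics/z.png",o)
# depth-based: casing, front, partition etc
W=pts(d);z=W[...,2]
def box(m,n):
    P=W[m]; r=cv2.minAreaRect(P[:,:2].astype(np.float32)*1000); print(n,len(P),np.round(r[0],1),np.round(r[1],1),round(r[2],2),np.median(P[:,2]).round(4))
x=W[...,0];y=W[...,1]
near=(x>.42)&(x<.56)&(y>-.25)&(y<.1)
box(near&(z>.066)&(z<.078),"front"); box((x<.485)&near&(z>.045)&(z<.065),"handle")
b=(abs(x-.67)<.03)&(abs(y+.01)<.03); print("btn z pct",np.percentile(z[b],[5,50,80,90,95,99]).round(4))
P=W[b&(z>np.percentile(z[b],97)-.003)];print(P.mean(0),np.ptp(P,0))
print("floor",np.nanpercentile(z[(abs(x-.545)<.02)&(abs(y+.08)<.05)],[5,50,95]).round(4))
W=pts(c);z=W[...,2]; b=(c["pixels"].max(-1)<110)&(abs(W[...,0]-.47)<.06)&(abs(W[...,1]+.41)<.03)&(z>.007); print("peeler z",np.percentile(z[b],[50,95,99]),"table",np.nanmedian(z[60:150,215:235]))
E
```

```text
front 1678 [505. -80.] [ 13.  234.9] 5.58 0.0721
handle 868 [474.8 -82.7] [ 30.3 128.7] 5.16 0.0599
btn z pct [0.0214 0.0972 0.1119 0.1181 0.1187 0.1196]
[ 0.67054343 -0.00822465  0.11820035] [0.02876177 0.02844782 0.00418619]
floor [0.021  0.3872 0.4031]
peeler z [0.36507305 0.37727672 0.37830441] table -0.0004558324561146354
```

View pics/z.png

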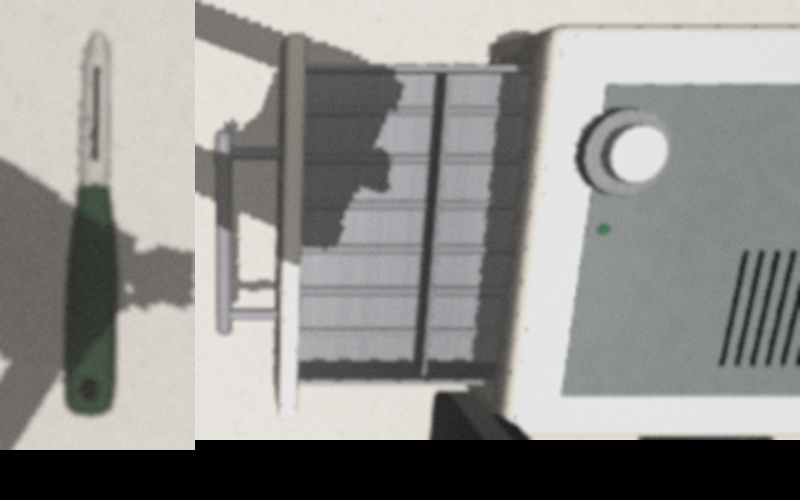

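```bash
python3 - <<'E'
from h import *
import pickle
c=pickle.load(open("w1.pkl","rb"))
A=px(c,220+90/3,50+412/3,.009)[:2];B=px(c,220+96/3,50+31/3,.006)[:2]
W=pts(c); print("heights",[np.round(np.median(W[50+v//3-1:50+v//3+2,220+u//3-1:220+u//3+2,2]),4) for u,v in((97,100),(94,200),(93,222),(91,250),(90,330))])
d=(B-A)/np.linalg.norm(B-A); phi=np.arctan2(d[1],d[0]); M=(A+B)/2
print(A,B,np.linalg.norm(B-A),phi,M)
G=M-.008*d; R=down(phi)
ctrl.movep([*G,.12],R); ctrl.move_l([*G,.0095],vel=.1); st()
claw.clamp(40); st()
ctrl.move_l([*G,.11],vel=.08); s=st()
k=eyes.capture("wrist"); e=eyes.capture("scene")
o=np.zeros((384,800,3),np.uint8); o[:,:512]=k["pixels"]; q=e["pixels"][100:260,250:400]; o[:307,512:]=cv2.resize(q,(288,307)); cv2.imwrite("pics/g.png",o)
np.save("phi.npy",[phi])
E
```

```text
heights [np.float64(0.0045), np.float64(0.0112), np.float64(0.0142), np.float64(0.0155), np.float64(0.0172)]
[ 0.40784961 -0.38505209] [ 0.57003751 -0.42791605] 0.16775646515653264 -0.25837831013503343 [ 0.48894356 -0.40648407]
5.27 [ 0.4818 -0.405   0.0106] w 0.0851 F [-0.6 -0.4  0.1]
5.85 [ 0.4814 -0.4047  0.0099] w 0.0236 F [ 0.3 -0.4  2.6]
7.26 [ 0.4808 -0.4041  0.109 ] w 0.0238 F [-0.3 -0.3 -0.7]
```

View pics/g.png

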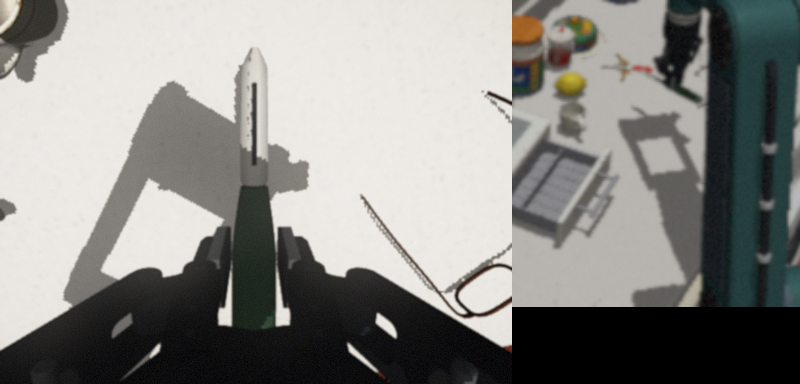

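The wrist view shows the peeler held straight between the pads (blade tip at (253,50), grip at about (255,260)). I'll check its level, then go to the tray.

```bash
cat >> h.py <<'E'
psi=.0985; F=np.array([.505,-.080]); ex=np.array([np.cos(psi),np.sin(psi)]); ey=np.array([-ex[1],ex[0]])
tray=F+.049*ex
E
python3 - <<'E'
from h import *
phi=psi+np.pi/2; d=np.array([np.cos(phi),np.sin(phi)])
G=tray+.020*ex-.008*d; print(tray,G)
k=eyes.capture("wrist"); W=pts(k)
print("z along",[(v,np.round(np.median(W[v-2:v+3,u-2:u+3],0),4).tolist()) for u,v in((254,65),(247,120),(254,175),(255,200),(255,240))])
s=telemetry.read_state(); ctrl.move_l([*s["tool_pos"][:2],.2],vel=.15)
ctrl.movep([*G,.16],down(phi)); ctrl.move_l([*G,.062],vel=.08); st()
k=eyes.capture("wrist"); e=eyes.capture("top")
o=np.zeros((400,800,3),np.uint8); o[:384,:512]=k["pixels"]; o[:280,512:]=cv2.resize(e["pixels"][140:240,232:335],(288,280)); cv2.imwrite("pics/t.png",o)
E
```

```text
[ 0.55376249 -0.0751813 ] [ 0.57445227 -0.08117571]
z along [(65, [[0.564, -0.4255, 0.1021], [0.564, -0.426, 0.1015], [0.5638, -0.4264, 0.1018], [0.5637, -0.4269, 0.1016], [0.5636, -0.4273, 0.1017]]), (120, [[0.541, -0.4159, 0.1028], [0.5408, -0.4163, 0.1021], [0.5407, -0.4168, 0.1024], [0.5406, -0.4173, 0.1022], [0.5405, -0.4178, 0.103]]), (175, [[0.5144, -0.4123, 0.1042], [0.5143, -0.4128, 0.1039], [0.514, -0.4133, 0.1043], [0.514, -0.4138, 0.1047], [0.5139, -0.4142, 0.1044]]), (200, [[0.5034, -0.4099, 0.1116], [0.5033, -0.4104, 0.111], [0.5031, -0.4109, 0.1109], [0.5032, -0.4114, 0.1113], [0.5029, -0.4118, 0.1111]]), (240, [[nan, nan, nan], [0.4839, -0.4053, 0.1145], [0.4839, -0.4058, 0.1141], [0.4844, -0.4064, 0.1147], [nan, nan, nan]])]
10.81 [ 0.575  -0.0813  0.0628] w 0.0232 F [-0.4  0.3 -1. ]
```

View pics/t.png

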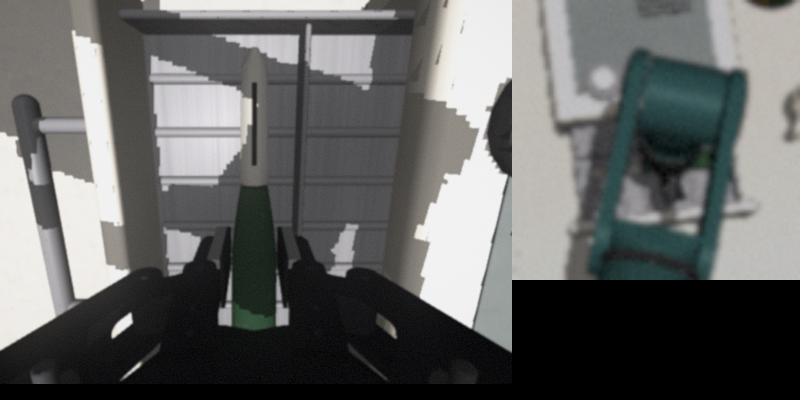

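The peeler hangs level and aligned over the front tray, with the partition at column 300 and the front wall at column 155. The rear finger has to stay above the partition top (48 mm), so I'll release just above that for a fall of about 14 mm.

```bash
python3 - <<'E'
from h import *
s=telemetry.read_state(); p=s["tool_pos"]
ctrl.move_l([p[0],p[1],.0485],vel=.04); st()
claw.open_gripper(); st()
ctrl.move_l([p[0],p[1],.16],vel=.1); st()
k=eyes.capture("wrist"); np.save("W3.npy",pts(k)); cv2.imwrite("pics/r.png",k["pixels"])
E
```

```text
11.4 [ 0.5746 -0.0813  0.0479] w 0.0238 F [ 0.1 -0.1 -1.1]
12.03 [ 0.575  -0.0813  0.0486] w 0.0851 F [-1.1 -1.1 -0.1]
13.29 [ 0.5744 -0.0812  0.1588] w 0.0853 F [-0.   0.4 -0.7]
```

View pics/r.png

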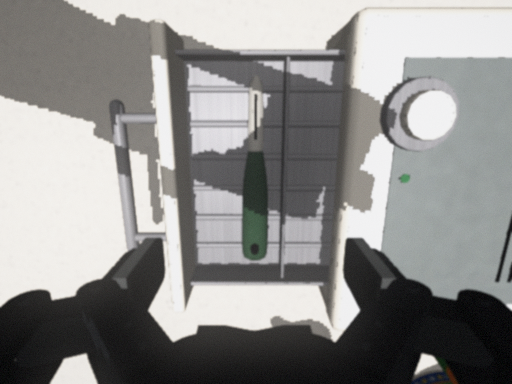

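The peeler lies flat and along the front tray, from (256,78) to (255,258), with the partition at column 285. Next I'll push the drawer home by the bar handle, after a numeric pose check.

```bash
python3 - <<'E'
from h import *
k=eyes.capture("wrist")
A=px(k,255,258,.034)[:2];B=px(k,256,78,.030)[:2];m=(A+B)/2-tray
print("peeler in tray",m@ex,m@ey,"ang",np.arctan2(*(B-A)[::-1])-psi-np.pi/2,np.linalg.norm(B-A))
R=down(psi); claw.clamp(40)
a=F-.085*ex
ctrl.movep([*(F-.085*ex),.18],R); ctrl.move_l([*a,.045],vel=.12); s=st(); 
ctrl.move_l([*(F-.054*ex),.045],vel=.05); st()
ctrl.move_l([*(F+.072*ex),.045],vel=.06); st()
for i in range(16):
    ctrl.move_l([*(F+(.074+.002*i)*ex),.045],vel=.03); s=st()
    if s["contact_force"][:2]@ex<-9: break
k=eyes.capture("top"); cv2.imwrite("pics/c.png",cv2.resize(k["pixels"][100:260,200:400],(800,640))[:600])
E
```

```text
peeler in tray 0.020552502449464497 8.309900170905046e-06 ang -0.003917348806353305 0.1668561214628637
16.75 [ 0.4211 -0.0886  0.0458] w 0.0001 F [ 0.4 -0.   0.8]
17.52 [ 0.4513 -0.0852  0.0448] w -0.0 F [ 0.7  0.2 -1.3]
19.77 [ 0.5729 -0.0733  0.0449] w -0.0001 F [-12.3  -1.5   7. ]
20.02 [ 0.573  -0.0733  0.0449] w -0.0 F [-19.5  -1.5  10.9]
```

View pics/c.png

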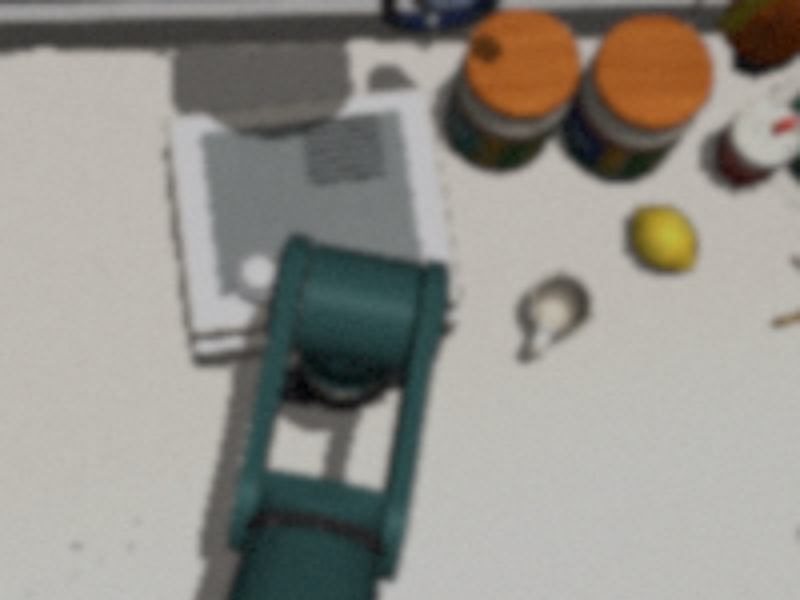

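The push stalled at about 20 N. The front appears to abut the casing at row 350, columns 195-270. I'll back off and measure the gap with the wrist camera.

```bash
python3 - <<'E'
from h import *
p=telemetry.read_state()["tool_pos"]
ctrl.move_l([*(p[:2]-.03*ex),p[2]],vel=.06); st()
ctrl.move_l([*(p[:2]-.03*ex),.25],vel=.15)
ctrl.movep([*(p[:2]-.02*ex),.32],down(psi+np.pi/2)); st()
k=eyes.capture("wrist"); W=pts(k); z=W[...,2]; q=W[...,:2]-F; X=q@ex; Y=q@ey
m=(z>.064)&(z<.080)&(X>.03)&(X<.2)&(abs(Y)<.11); c=(z>.09)&(z<.102)&(X>.05)&(X<.3)&(abs(Y)<.1)
print("front X",np.percentile(X[m],[2,10,50,90,98]).round(4),"case front edge per Y",[ (y,np.percentile(X[c&(abs(Y-y)<.005)],1).round(4), np.percentile(X[m&(abs(Y-y)<.005)],2).round(4)) for y in(-.08,-.04,0,.04,.08)])
b=(abs(W[...,0]-.67)<.022)&(abs(W[...,1]+.009)<.022)&(z>.113)&(z<.13); P=W[b]; print("btn",np.median(P,0),P.mean(0),np.ptp(P,0))
cv2.imwrite("pics/h.png",k["pixels"])
E
```

```text
20.81 [ 0.5435 -0.0763  0.0451] w -0.0004 F [ 0.9 -0.3  0.4]
23.72 [ 0.553  -0.0753  0.3194] w -0.0001 F [ 0.7 -0.  -0.3]
front X [0.1176 0.1185 0.1237 0.13   0.131 ] case front edge per Y [(-0.08, np.float64(0.1329), np.float64(0.1182)), (-0.04, np.float64(0.1323), np.float64(0.1177)), (0, np.float64(0.1329), np.float64(0.1176)), (0.04, np.float64(0.1329), np.float64(0.1173)), (0.08, np.float64(0.1328), np.float64(0.1183))]
btn [ 0.67020414 -0.00821644  0.11825496] [ 0.67045393 -0.00826044  0.1180919 ] [0.02839117 0.02798709 0.00737842]
```

View pics/h.png

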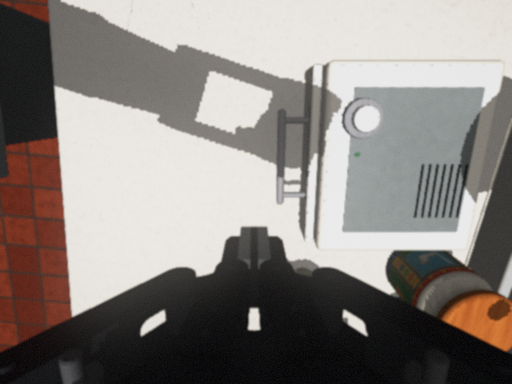

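```bash
python3 - <<'E'
from h import *
k=eyes.capture("wrist"); W=pts(k); z=W[...,2]; q=W[...,:2]-F; X=q@ex; Y=q@ey
c=(z>.09)&(z<.102)&(X>.1)&(X<.38)
print([(y,np.percentile(X[c&(abs(Y-y)<.005)],[.5,99.5]).round(4)) for y in(-.07,-.04,0,.05)])
B=np.array([.6703,-.0083])
ctrl.movep([*B,.17],down(psi)); ctrl.move_l([*B,.124],vel=.08); s0=st()
for i in range(14):
    ctrl.move_l([*B,.120-.001*i],vel=.02); s=st()
    if s["contact_force"][2]-s0["contact_force"][2]>16: break
ctrl.sleep(.3); st()
k=eyes.capture("scene"); cv2.imwrite("pics/p.png",cv2.resize(k["pixels"][130:240,180:320],(700,550)))
E
```

```text
[(-0.07, array([0.1319, 0.3313])), (-0.04, array([0.1322, 0.3315])), (0, array([0.1323, 0.3312])), (0.05, array([0.132 , 0.3318]))]
26.05 [ 0.6704 -0.0083  0.124 ] w -0.0002 F [-0.   0.7  0. ]
26.4 [ 0.6703 -0.0083  0.1201] w -0.0002 F [ 0.3  0.4 -0.8]
26.65 [ 0.6704 -0.0083  0.1192] w -0.0002 F [ 0.3 -0.2 -0. ]
26.9 [ 0.6704 -0.0083  0.1184] w -0.0002 F [-0.9  0.3  1.6]
27.15 [ 0.6704 -0.0083  0.1172] w -0.0003 F [ 0.3 -0.2  2.6]
27.4 [ 0.6704 -0.0083  0.1162] w 0.0001 F [-0.1 -0.3  3. ]
27.65 [ 0.6704 -0.0083  0.1152] w 0.0004 F [-0.7 -0.9  4.4]
27.9 [ 0.6704 -0.0083  0.1142] w -0.0001 F [-2.  -0.   4.2]
28.15 [ 0.6704 -0.0083  0.1132] w 0.0 F [-0.3  0.2  5.4]
28.4 [ 0.6704 -0.0083  0.1131] w -0.0002 F [-2.4  0.1  6.8]
28.65 [ 0.6704 -0.0083  0.113 ] w -0.0 F [-3.3 -0.6 10.2]
28.9 [ 0.6705 -0.0083  0.113 ] w 0.0 F [-5.   0.1 12.9]
29.15 [ 0.6705 -0.0083  0.1129] w -0.0002 F [-5.9 -0.7 15. ]
29.4 [ 0.6705 -0.0083  0.1129] w 0.0001 F [-5.8  0.  17.9]
29.7 [ 0.6705 -0.0083  0.1128] w 0.0004 F [-6.7  0.2 17.5]
```

View pics/p.png

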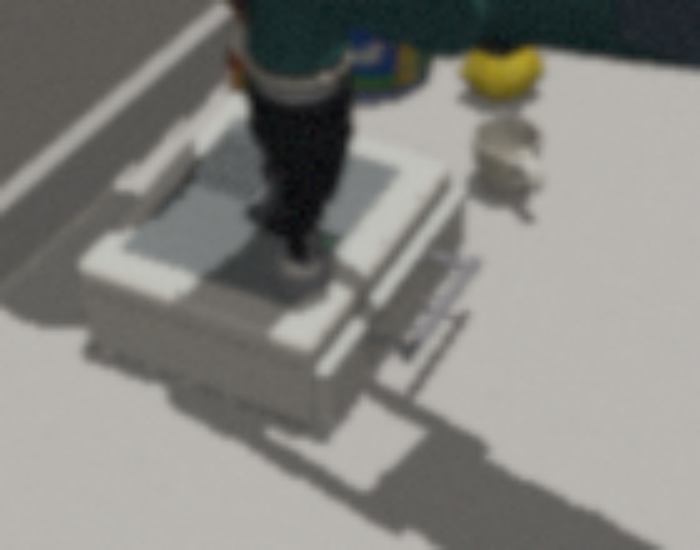

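The picture shows the fingers on the button at (295,265), with the drawer front flush against the casing. Travel was 0.1187 to 0.1128 m (about 5.9 mm) with a hard stop. I'll retreat and run the final checks.

```bash
python3 - <<'E'
from h import *
ctrl.move_l([.6703,-.0083,.2],vel=.1)
ctrl.movep([.46,-.075,.33],down(psi+np.pi/2)); st()
k=eyes.capture("wrist"); W=pts(k); z=W[...,2]; q=W[...,:2]-F; X=q@ex; Y=q@ey
m=(z>.064)&(z<.080)&(X>.03)&(X<.2)&(abs(Y)<.11); print("front outer X",np.percentile(X[m],2).round(4))
b=(abs(W[...,0]-.67)<.01)&(abs(W[...,1]+.008)<.01); print("btn z",np.median(z[b]))
t=eyes.capture("top")["pixels"].astype(int); C=np.load("top0c.npy").astype(int)
D=abs(t-C).max(-1)
for n,(x,y) in dict(cup=(527,280),tin=(266,262),opener=(245,360)).items():
    i,j=int(y*.64),int(x*.64); g=lambda I:cv2.GaussianBlur(I[i-32:i+32,j-26:j+26].mean(-1).astype(np.float32),(0,0),1)
    print(n,cv2.phaseCorrelate(g(C),g(t)), "diff",np.percentile(D[i-32:i+32,j-26:j+26],95))
s=st(); ticket.sign_off()
E
```

```text
32.37 [ 0.4601 -0.0749  0.3294] w -0.0001 F [ 0.7  0.4 -0.9]
front outer X 0.1173
btn z 0.11826804897048082
cup ((-0.017213205913929386, -0.1732531405690665), 0.6312686922373595) diff 139.0
tin ((0.05427831870080979, -0.0005032252764820555), 0.9899627444575783) diff 14.0
opener ((0.18294704056797073, 0.027822569560360222), 1.136581481606872) diff 14.0
32.47 [ 0.4602 -0.0749  0.3294] w 0.0001 F [ 0.3 -1.2  0.3]
the job is handed in; nothing more can be done
```

The peeler is in the steriliser's front tray, the drawer is home, the start button has been pressed and is back up, and I handed the job in at about 32 s. The hand-in gives no verdict, so these are my own measurements:

- **Peeler:** it measured 20.6 mm off the tray's middle across (limit 32), 0 mm along (limit 18) and 0.004 rad off straight (limit 0.35). I let it go about 14 mm above the ribs, because the opening fingers had to clear the partition. That should mean a landing speed of about 0.5 m/s against the 0.7 limit, but the speed was not measured. I have not seen the peeler since the drawer shut over it.
- **Drawer:** I pushed it in at about 0.06 m/s until it stopped at about 20 N. The front's outer face came out at about x = -114 mm of the steriliser, against -115 mm nominal. That is within the 2 mm camera calibration, so the hard stop is the firmer evidence that it is home.
- **Button:** it travelled about 5.9 mm to a hard stop at 17.5 N. Afterwards its top was back at 118.3 mm, the same height as before.
- **Tin opener, sardine tin and cup:** all three shifted less than 0.2 pixel in the top view, so they have not moved. The cup's match was weaker, with a large picture difference, probably from the robot or its shadow being in that part of the view. I did not check that further, but the arm never went near the cup.

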